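# Fit the grinder lid and hold it at half twist

## Robot

A 6-joint arm with a two-finger parallel gripper is mounted at the origin on a cart in front of the work surface, level with it; the furniture and walls round the work are solid. World frame = base frame: x ahead of the robot, y to its left, z up, the work surface at z = 0. Lengths are in mm, angles in rad, forces in N, time in s.
With the tool pointing down it reaches from about 250 to 775 mm from the base axis. Payload 8.9 kg.
Tool frame: the origin (TCP) lies at the very end of the fingers, on their centre line; the grasp point (between the pads) lies 19 mm behind it; z points along the fingers, x is the direction in which the jaws open and shut, and the axes are right-handed (so a half turn about z gives the same grasp; the last joint's range is limited). The gripper opens to 85 mm and grips with 20 to 120 N. Pads are 22 mm wide; open, the fingers measure 114 mm over their backs; the gripper's body (76 mm by 85 mm) begins 54 mm behind the grasp point. The pads swing forward as they close: fully open they stand 13 mm farther back than shut.
Start: joints at [1.112, 0.291, -0.153, 1.127, 0, 1.431], TCP at [165.042, 498.382, 231.305] pointing down, gripper open.
Joint ranges: [-2.52, 2.52], [-0.91, 1.74], [-1.3, 1.37], [-1.96, 2.02], [-1.52, 1.47], [-3.14, 3.14]. Speed limits (rad/s): [2.22, 2.22, 2.79, 3.14, 3.14, 3.14].

## Interface

Orientations are given as a rotation vector (axis times angle).
In Python, from bench import manip gives the robot as it stands.
- The arm moves only by the tool move_arm, never from a script. Its argument "motion" is one flat list of numbers, 5 for each row, row after row: the opening, from 0 (shut) to 1 (fully open), then the shift along the tool's x, y, z in m, then the turn about the tool's z in rad. In form: [grip, dx, dy, dz, turn, grip, dx, dy, dz, turn, ...]. A call has 1 to 10 rows; each row shifts and turns the commanded pose from where the row before left it, along the tool's axes as they then stand; what a row does not reach is not made up. A row lasts 1/8 s, in which the tool goes at most 62.5 mm and 10.7 degrees, less where a joint would pass 70% of its speed; a pose out of reach is approached as far as the arm can. A call with a gripper value outside its range is refused whole. The fingers move at their own pace and stop on an object; "newtons" is the grip in N (left out, the last holds). Time passes only in rows, so rows that do not move let the fingers close. It gives the time, the measured TCP pose, the force and the opening at its end, in the units of the state.
- manip.state(): the state, without advancing time (a new reading comes with each control period).
- manip.snapshot(name): name is "scene" or "top"; returns a dict with "image" (480x640x3 uint8, red, green, blue), "mtx" (3x3 intrinsics, pixels), "camera_from_world" (4x4, takes a point from world to camera coordinates). Camera axes: x right, y down, z forward; pixel columns grow to the right and rows downward; lengths in mm; the calibration is good to about 2 mm. A picture is of the moment at which its call begins. There is no depth.
- manip.job_done(): hands the job in, once; it reports no verdict.
Trained networks look in a picture, given as the dict that the camera call returned (one of the last four; its "shot" number tells which), for a name from the list of things; names that differ only in an ending like _2 or _b are one class to them, and where a whole thing is asked for, a point or a joint stands for the part that bears it (a point fixed in the world has none). Each returns a list of dicts, best first, with "score" (0 to 1); they miss things now and then, are a little off and sometimes report something else, mostly with a low value. They report only what shows in the picture. A call takes as long as a camera call. They do not tell look-alikes from the thing itself.
- manip.look_for(picture, name): "centre" ([x, y, z] in mm, in the coordinates of the camera as it stood for that picture, good to about 4 mm: the middle of the surface that is visible of it).
- manip.landmark_of(picture, name): "centre" ([x, y, z] in mm, in the coordinates of the camera as it stood for that picture, good to about 4 mm: a listed point, or the origin of a listed thing).
The state is a dict: "clock": time; "q": joint angles; "dq": joint speeds; "joint_torque": joint torques, N m; "tool_pos": TCP position; "tool_rot": TCP orientation; "force": force on the tool from outside, world axes, zero at the start; "moment": the same for the moment, N m; "opening": finger opening in mm.
Only numpy, scipy, OpenCV 4.12 (cv2) and the standard library are available. Lean on these libraries where they do the work, as an engineer would, in place of code of your own. Each camera call takes 0.05 s, during which the arm holds its last target. There are 200 camera calls.

## Task

Close up the cleaned coffee grinder: first turn each of its two captive bar knobs clockwise to its end stop. Then pick up the bayonet lid, set it fully down into the grinder's collar with its pins through the slots, and twist it clockwise to halfway (the single-rib mark), never on into the lock catch; finish while gripping the lid there against its return spring so the gasket can be checked, and leave everything else where it stands.

Things in the scene. Friction and masses are not known exactly. Their poses are not given: they have to be found in the camera images.
- grinder: Low coffee grinder fixed to the counter: dark steel housing 170 (x) x 270 (y) x 80 mm high, aluminium top. Origin: centre of its underside; +x its back, -x its front with outlet and switch, +y its left, z up. On its z axis stands a round collar, 104 mm outside, bore 66 mm, top at z = 110 mm. Two bar knobs stand at x = 0, y = +100 and -100 mm.
- seat (a point): Point on the collar's axis, 86 mm above the counter: the lid's origin lies here when the lid is fully down, its flange on the collar's top. Axes as the grinder's.
- slot (a point): Mouth of one of two opposite slots in the collar's inner ledge (6 mm thick), 36 mm from the axis, 110 mm above the counter. Slots are 13.5 mm wide, on the line 45 deg counter-clockwise from grinder +x (to back left) and straight opposite (front right). The lid's pins go down through them.
- half_mark (a point): Single raised rib on the collar's outer edge at its front, 55 mm from the axis, 113 mm above the counter; the same rib stands opposite at the back. Halfway means the lid's bar points at the single ribs: 0.675 rad (39 deg) clockwise from the slots. Pairs of ribs farther clockwise mark locked.
- catch_nose (a point): Sprung steel ball of the lock catch at the collar's back, 114 mm above the counter, in a block 57 to 71 mm from the axis, top 119 mm. It meets a lid nib from 1.0 rad of lid turn: too far.
- drive_ring (a joint): Turn of the sprung ring inside the collar, rad, clockwise from above positive: 0 at rest (its gaps under the slots), 0.60 halfway, 1.2 its end, locked. The lid's pins drop into the gaps and drive it; it lags the lid by about 0.07 rad of play. Its spring pushes back with 0.22 N m per rad, so the lid must be held.
- lid: Loose black lid, 0.16 kg, upright on the counter left or right of the grinder. Origin: centre of underside; x along handle bar and pins. Plug 60 mm across (48 at the bottom), 24 high; two pins 9 mm thick, 12 mm up, to 37.5 mm from the axis at +x and -x; flange 89 mm across, z 24 to 31, nibs to 49 mm; bar 52 (x) x 14 (y) mm, z 31 to 61. A half turn about z makes no difference.
- knob_left (a joint): Turn of the knob at grinder y = +100 mm, rad, clockwise from above positive: 1.40 is the end stop (tight), starts at 0 to 0.5. It stays where left (friction 0.03 N m). At 1.40 the bar points along grinder x (front to back); at value q the bar stands (1.40 - q) rad counter-clockwise from grinder x.
- knob_right (a joint): The same for the knob at grinder y = -100 mm.
- knob_left_grip (a point): Gripping point on the axis of the left knob, 136 mm above the counter: black bar grip 42 mm long, 14 mm thick, from 118 to 148 mm above the counter, on a 12 mm stem. Site's x axis runs along the bar.
- knob_right_grip (a point): The same on the right knob.
- lid_grip (a point): Gripping point in the lid's handle bar, on the axis, 52 mm above the lid's origin.
- tamper: Bystander: coffee tamper, 58 mm across, 94 mm tall, on the side of the grinder where the lid is not. Origin: centre of its underside.
- dessert_0: Bystander: dessert cup about 80 mm across and tall, on a round wooden coaster at the back left. Origin: centre of its underside.
- dessert_4: Bystander: dessert cup of the same size on a coaster at the back right. Origin: centre of its underside.
Things that resemble listed ones, but are neither listed nor needed, are in the scene too. Leave any blue, purple or turquoise look-alike of the lid alone.

How it is judged:
By the outcome, as a careful person would: the job done as asked, in the order asked, and still so for the second after the job is handed in, while the arm keeps its last pose, push and grip.
It also fails if it takes over 61 s, if anything falls off the work surface, if the arm or the gripper's body presses on something with over 40 N, if the wrist force passes 120 N, or if a joint passes its speed limit or range.

## Working session

There is one attempt and no reset: what is moved stays moved. The work goes in short steps, Python scripts to look and compute and a tool call to move; the robot and the scene stay as the last step left them, time stands still between calls to the robot, and variables do not carry over. Pictures are saved under pics/ and viewed, about 8 in all and at most 12, crops included, and the job is handed in when it is done.

Besides the shell and the picture viewer there is one more tool, called after "Call:" by a JSON object that holds its "method" and its "body". move_arm: Moves the arm, as the interface text tells. Its arguments: {"type":"object","properties":{"motion":{"type":"array","items":{"type":"number"}},"newtons":{"type":"number"}},"required":["motion"]}

```bash
mkdir -p pics; cat > h.py <<'E'
import numpy as np, cv2
from bench import manip
def w(p,c): 
    return (np.linalg.inv(p["camera_from_world"])@np.r_[c,1])[:3]
def save(p,n): cv2.imwrite(f"pics/{n}.png",p["image"][:,:,::-1])
def ray(p,uv,z):
    T=np.linalg.inv(p["camera_from_world"]);d=T[:3,:3]@np.linalg.inv(p["mtx"])@np.r_[uv,1];o=T[:3,3]
    return o+d*(z-o[2])/d[2]
def px(p,X):
    c=p["camera_from_world"]@np.r_[X,1];u=p["mtx"]@c[:3];return u[:2]/u[2]
E
python3 - <<'E'
from h import *
np.set_printoptions(precision=1,suppress=True)
ps={n:manip.snapshot(n) for n in("scene","top")}
for n,p in ps.items():
    save(p,n+"0")
    for f in("grinder","seat","slot","half_mark","catch_nose","lid","lid_grip","knob_left_grip","knob_right_grip","tamper","dessert_0","dessert_4"):
        print(n,f,[(round(d["score"],2),w(p,d["centre"]),px(p,w(p,d["centre"]))) for d in manip.landmark_of(p,f)[:3]])
s=manip.state();print(s["tool_rot"],s["tool_pos"],s["clock"],s["opening"])
E
```

```text
scene grinder [(0.69, array([553.2,  29.6,  -4. ]), array([327. , 257.3])), (0.29, array([660.7, 304.2,   8.6]), array([297.5, 183.4])), (0.26, array([ 475.9, -304. ,   -5.4]), array([392.8, 362.5]))]
scene seat [(0.64, array([549.2,  35.9,  83.9]), array([324.9, 235.7])), (0.51, array([542.1, 128.6, 139.5]), array([300.5, 202. ]))]
scene slot [(0.74, array([577.2,  58.6, 113.8]), array([327.9, 218. ]))]
scene half_mark [(0.87, array([496.4,  21.3, 114.6]), array([312.4, 241.2]))]
scene catch_nose [(0.87, array([600. ,  18. , 111.5]), array([344.6, 223.6]))]
scene lid [(0.8, array([ 364.6, -122.2,   -2.6]), array([306.7, 334.4])), (0.72, array([353.6,  90. ,  -5.2]), array([253.8, 280.9])), (0.6, array([471.4, 311.8,  -2.2]), array([245.1, 211.9]))]
scene lid_grip [(0.85, array([359.9,  86.1,  49.2]), array([254.5, 268.2])), (0.79, array([ 367.1, -122.2,   46.8]), array([307.3, 323.4])), (0.77, array([464. , 315.5,  46.6]), array([240.3, 200.7]))]
scene knob_left_grip [(0.67, array([539.6, 132. , 135.7]), array([299. , 202.7]))]
scene knob_right_grip [(0.48, array([563.8, -69.3, 135.
[... 1395 characters left out ...]
(0.77, array([467.4, 313.6,  49.2]), array([179.3, 289. ]))]
top knob_left_grip [(0.6, array([541.5, 132.9, 136.2]), array([259.2, 248.9]))]
top knob_right_grip []
top tamper [(0.66, array([ 477. , -304. ,    0.4]), array([455.5, 291.1]))]
top dessert_0 [(0.57, array([660.1, 302.1,  12.3]), array([194. , 208.7])), (0.56, array([ 685.1, -284.5,   14.1]), array([444.9, 201.8])), (0.36, array([557.8, -64.1, 138.1]), array([354.8, 242.3]))]
top dessert_4 [(0.57, array([660.1, 302.1,  12.3]), array([194. , 208.7])), (0.56, array([ 685.1, -284.5,   14.1]), array([444.9, 201.8])), (0.36, array([557.8, -64.1, 138.1]), array([354.8, 242.3]))]
[-2.5 -1.8 -0. ] [165.1 498.4 231.3] 1.3 85.37949756869968
```

View pics/top0.png

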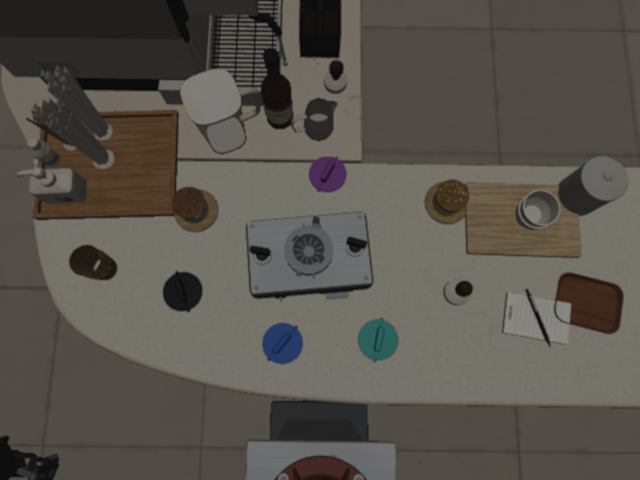

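View pics/scene0.png

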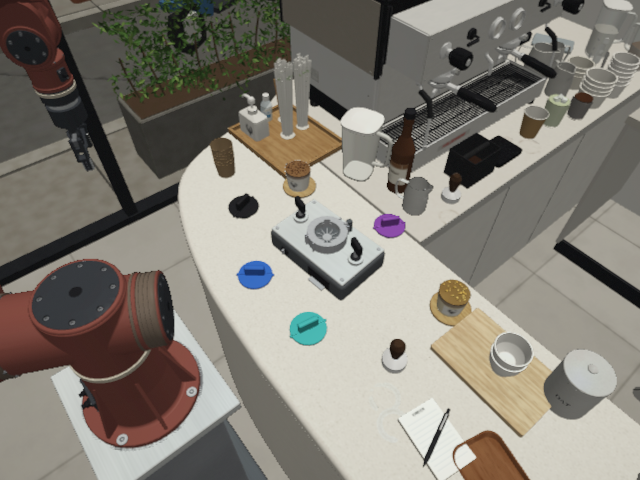

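```bash
python3 - <<'E'
from h import *
p=manip.snapshot("top")
im=np.clip(p["image"][:,:,::-1].astype(float)*1.7,0,255).astype(np.uint8)
np.savez("top.npz",image=p["image"],mtx=p["mtx"],camera_from_world=p["camera_from_world"])
def crop(x,y,w_,h_,s,z=None): 
    return cv2.resize(im[y:y+h_,x:x+w_],None,fx=s,fy=s,interpolation=cv2.INTER_CUBIC)
a=crop(244,208,130,92,4); b=crop(157,266,50,50,5)
# overlay copy of a
th=0.1;c=np.array([549.4,36.5]);R=np.array([[np.cos(th),-np.sin(th)],[np.sin(th),np.cos(th)]])
def G(x,y,z): return np.r_[c+R@[x,y],z]
o=a.copy()
def pt(X): return tuple(int(round(v)) for v in (px(p,X)+.5-[244,208])*4)
for q in [(s*85,t*135,80) for s in(1,-1) for t in(1,-1)]: cv2.circle(o,pt(G(*q)),3,(0,0,255),1)
for t in np.arange(0,6.28,.15): cv2.circle(o,pt(G(52*np.cos(t),52*np.sin(t),110)),1,(0,255,0),-1)
for y in(100,-100): cv2.circle(o,pt(G(0,y,148)),3,(255,0,255),-1)
can=np.zeros((600,800,3),np.uint8)
s=0.575
a2=crop(244,208,130,92,3);o2=cv2.resize(o,(390,276),interpolation=cv2.INTER_AREA)
can[:276,:390]=a2;can[:276,400:790]=o2;can[290:540,:250]=b
k1=crop(247,232,30,30,8);k2=crop(340,230,30,30,8)
can[290:530,260:500]=k1;can[290:530,510:750]=k2
cv2.imwrite("pics/c1.png",can)
E
```

```text
(no output)
```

View pics/c1.png

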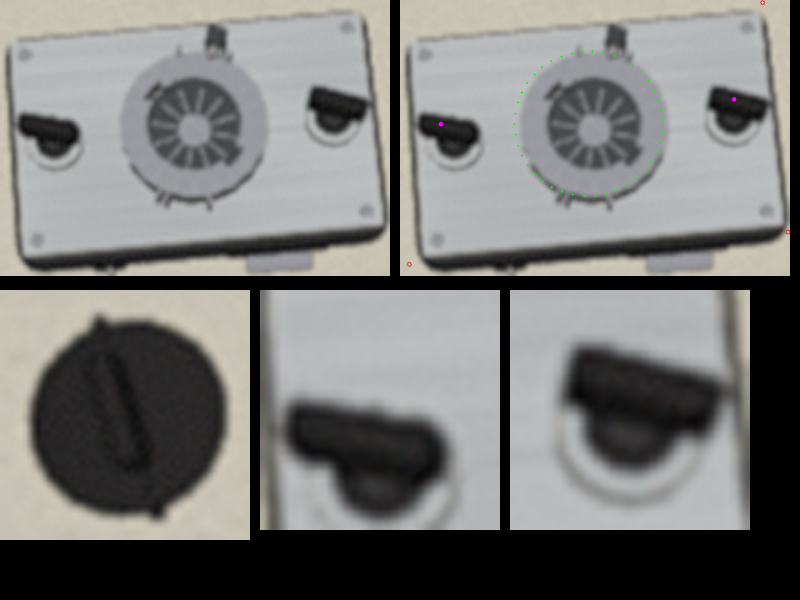

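```bash
cat > fit.py <<'E'
from h import *
from scipy.optimize import minimize
import itertools
def hullmask(p,X,S=4,sh=(480,640)):
    u=np.array([px(p,x) for x in X],np.float32)
    m=np.zeros(sh,np.uint8);h=cv2.convexHull(u);h=np.round((h)*256).astype(np.int32)
    m=np.zeros((sh[0],sh[1]),np.float32)
    big=np.zeros((sh[0]*S,sh[1]*S),np.uint8)
    cv2.fillConvexPoly(big,np.round((cv2.convexHull(u)+.5)*S*16-8).astype(np.int32),255,shift=4)
    return cv2.resize(big,(sh[1],sh[0]),interpolation=cv2.INTER_AREA)/255.
def box(c,th,lx,ly,z0,z1):
    e=np.array([np.cos(th),np.sin(th)]);n=np.array([-e[1],e[0]])
    return [np.r_[np.array(c)+a*lx/2*e+b*ly/2*n,z] for a in(1,-1) for b in(1,-1) for z in(z0,z1)]
def disc(c,r,z0,z1): return [np.r_[c[0]+r*np.cos(t),c[1]+r*np.sin(t),z] for t in np.arange(0,6.28,.1) for z in(z0,z1)]
E
python3 - <<'E'
from fit import *
np.set_printoptions(precision=2,suppress=True)
p=dict(np.load("top.npz"));im=p["image"].astype(float).mean(2)
for n,uv in (("nib1",(157+99/5-.5,266+28/5-.5)),("nib2",(157+157/5-.5,266+225/5-.5))): print(n,ray(p,uv,27.5))
a,b=ray(p,(157+99/5-.5,266+28/5-.5),27.5),ray(p,(157+157/5-.5,266+225/5-.5),27.5)
print("lid mid",(a+b)/2,"len",np.linalg.norm(a-b),"ang",np.arctan2(*(a-b)[1::-1]))
# lid flange mask
sub=np.zeros_like(im,bool);sub[266:316,157:207]=1
m=((im<80)&sub).astype(float);print("lid px",m.sum())
def f(v): return np.abs(hullmask(p,disc(v,44.5,24,31))-m)[266:316,157:207].sum()
r=minimize(f,[467,313],method="Nelder-Mead",options=dict(initial_simplex=[[467,313],[473,313],[467,319]],xatol=.2,fatol=.2));print("lid disc",r.x,r.fun)
# plate corners
q=[(10,42),(362,12),(383,228),(22,255)]
C=[ray(p,(244+x/3-.5,208+y/3-.5),80) for x,y in q]
print(np.array(C),"mid",np.mean(C,0),[np.linalg.norm(C[i]-C[(i+1)%4]) for i in range(4)],[np.arctan2(*(C[i]-C[(i+1)%4])[1::-1]) for i in range(4)])
# collar: circle center (194,123) r 73 in 3x crop
print("collar",ray(p,(244+194.5/3-.5,208+125/3-.5),110))
for n,c in(("L",(541,132)),("R",(560,-67))):
    u=px(p,np.r_[c,148]).round().astype(int);sl=np.s_[u[1]-14:u[1]+10,u[0]-18:u[0]+18]
    m=(im<75).astype(float)
    m[u[1]+ (13 if n=="x" else 30):]=0
    best=None
    for th0 in np.arange(0,3.14,.4):
        # bar plus stem (12mm, z 80..118) union
        def g(v): 
            M=np.maximum(hullmask(p,box(v[:2],v[2],42,14,118,148)),hullmask(p,disc(v[:2],6,100,118)))
            return np.abs(M-m)[sl].sum()
        r=minimize(g,[*c,th0],method="Nelder-Mead",options=dict(initial_simplex=[[*c,th0],[c[0]+5,c[1],th0],[c[0],c[1]+5,th0],[*c,th0+.2]],maxiter=80))
        if best is None or r.fun<best.fun: best=r
    print(n,best.x,best.fun,m[sl].sum())
E
```

```text
nib1 [510.17 328.76  27.5 ]
nib2 [422.62 296.96  27.5 ]
lid mid [466.39 312.86  27.5 ] len 93.14561068574984 ang 0.3484152507682865
lid px 1259.0
lid disc [465.57 312.35] 62.333333333333336
[[ 613.82  168.36   80.  ]
 [ 640.29  -89.07   80.  ]
 [ 480.81 -103.12   80.  ]
 [ 458.06  153.28   80.  ]] mid [548.25  32.36  80.  ] [np.float64(258.77760474792683), np.float64(160.10605458578058), np.float64(257.4100947903441), np.float64(156.49042411162725)] [np.float64(1.673260521958406), np.float64(0.08789713563631478), np.float64(-1.4823237399019615), np.float64(-3.0451319700776875)]
collar [547.75  32.06 110.  ]
L [537.13 135.29   1.42] 67.50588235294117 239.0
R [556.84 -67.44   1.31] 64.19607843137254 245.0
```

```bash
cat > go.py <<'E'
import sys
from h import *
from scipy.spatial.transform import Rotation as Ro
np.set_printoptions(precision=4,suppress=True)
# usage: go.py x y z a  -> total tool-frame shift (m) and turn; shift is in the axes AFTER the turn, and BEFORE
s=manip.state();R=Ro.from_rotvec(s["tool_rot"]).as_matrix();a=np.arctan2(R[1,0],R[0,0]);t=np.array(s["tool_pos"])
print("clk %.2f pos %s a %.3f tilt %.3f F %s M %s open %.1f q %s"%(s["clock"],t,a,R[2,2],np.round(s["force"],1),np.round(s["moment"],2),s["opening"],np.round(s["q"],2)))
if len(sys.argv)>4:
    x,y,z,a1=map(float,sys.argv[1:]);d=(np.array([x,y,z])-t)/1000
    turn=(a-a1+np.pi)%(2*np.pi)-np.pi
    for n,b in(("before",a),("after",a1)):
        c,sn=np.cos(b),np.sin(b);print(n,"turn",f"{turn:.3f}",np.array([c*d[0]+sn*d[1],sn*d[0]-c*d[1],-d[2]]))
E
python3 go.py 538.5 132.6 180 2.99
```

```text
clk 1.35 pos [165.0388 498.3798 231.3238] a 1.251 tilt -1.000 F [-0.4  0.5 -0.5] M [-0.03  0.    0.04] open 85.2 q [ 1.11  0.29 -0.15  1.13  0.    1.43]
before turn -1.739 [-0.2298  0.4695  0.0513]
after turn -1.739 [-0.4244 -0.3052  0.0513]
```

Call:
{"method": "move_arm", "body": {"motion": [1, 0, 0, 0, -0.174, 1, 0, 0, 0, -0.174, 1, 0, 0, 0, -0.174, 1, 0, 0, 0, -0.174, 1, 0, 0, 0, -0.174, 1, 0, 0, 0, -0.174, 1, 0, 0, 0, -0.174, 1, 0, 0, 0, -0.174, 1, 0, 0, 0, -0.174, 1, 0, 0, 0, -0.174], "newtons": 30}}

```text
clock: 2.6
tool_pos: [165.1, 498.4, 231.3]
tool_rot: [0.227, 3.133, 0.0]
force: [0.0, 0.2, -0.1]
opening: 85.6
```

Call:
{"method": "move_arm", "body": {"motion": [1, -0.0425, -0.0305, 0, 0, 1, -0.0425, -0.0305, 0, 0, 1, -0.0425, -0.0305, 0, 0, 1, -0.0425, -0.0305, 0, 0, 1, -0.0425, -0.0305, 0, 0, 1, -0.0425, -0.0305, 0, 0, 1, -0.0425, -0.0305, 0, 0, 1, -0.0425, -0.0305, 0, 0, 1, -0.0425, -0.0305, 0, 0, 1, 0, 0, 0, 0]}}

```text
clock: 3.85
tool_pos: [504.2, 167.2, 231.0]
tool_rot: [0.243, 3.132, -0.001]
force: [-0.2, 0.7, -0.5]
opening: 85.4
```

```bash
python3 go.py 538.5 132.6 119 2.99
```

```text
clk 3.85 pos [504.2212 167.1617 230.9649] a 2.987 tilt -1.000 F [-0.2  0.7 -0.5] M [-0.05  0.03 -0.  ] open 85.4 q [ 0.18  0.3  -0.14  1.13 -0.   -1.23]
before turn -0.003 [-0.0392 -0.0289  0.112 ]
after turn -0.003 [-0.0391 -0.029   0.112 ]
```

Call:
{"method": "move_arm", "body": {"motion": [1, -0.039, -0.029, 0, 0, 1, 0, 0, 0.03, 0, 1, 0, 0, 0.03, 0, 1, 0, 0, 0.03, 0, 1, 0, 0, 0.022, 0, 0.5, 0, 0, 0, 0, 0.4, 0, 0, 0, 0]}}

```text
clock: 4.72
tool_pos: [536.5, 135.5, 120.3]
tool_rot: [0.235, 3.132, 0.0]
force: [0.4, -0.3, -0.1]
opening: 51.7
```

```bash
python3 go.py 538.5 132.6 119 2.99; python3 - <<'E'
from h import *
p=manip.snapshot("scene");u=px(p,[538,132,136]).astype(int);x,y=u[0]-50,u[1]-50
im=np.clip(p["image"][y:y+100,x:x+133,::-1]*1.5,0,255).astype(np.uint8)
q=manip.snapshot("top");u=px(q,[538,132,136]).astype(int);x,y=u[0]-50,u[1]-50
im2=np.clip(q["image"][y:y+100,x:x+100,::-1]*1.5,0,255).astype(np.uint8)
cv2.imwrite("pics/k1.png",np.hstack([cv2.resize(im,None,fx=3,fy=3),cv2.resize(im2,None,fx=3,fy=3)]))
E
```

```text
clk 4.72 pos [536.4623 135.5484 120.2546] a 2.992 tilt -1.000 F [ 0.4 -0.3 -0.1] M [ 0.    0.04 -0.02] open 51.7 q [ 0.12  0.43 -0.26  0.88  0.   -1.31]
before turn 0.002 [-0.0025 -0.0026  0.0013]
after turn 0.002 [-0.0025 -0.0026  0.0013]
```

View pics/k1.png

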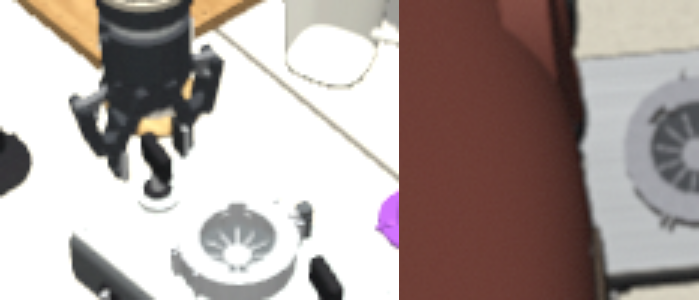

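Call:
{"method": "move_arm", "body": {"motion": [0.4, -0.0025, -0.0026, 0.001, 0, 0.0, 0, 0, 0, 0, 0, 0, 0, 0, 0, 0, 0, 0, 0, 0, 0, 0, 0, 0, 0]}}

```text
clock: 5.45
tool_pos: [539.6, 131.9, 118.8]
tool_rot: [0.237, 3.13, -0.0]
force: [5.5, -1.6, -0.1]
opening: 13.6
```

```bash
python3 go.py 538.5 132.6 119 2.99
```

```text
clk 5.45 pos [539.6051 131.9107 118.8304] a 2.991 tilt -1.000 F [ 5.5 -1.6 -0.1] M [-0.37 -0.89 -0.  ] open 13.6 q [ 0.11  0.43 -0.26  0.88 -0.   -1.31]
before turn 0.001 [ 0.0012  0.0005 -0.0002]
after turn 0.001 [ 0.0012  0.0005 -0.0002]
```

Call:
{"method": "move_arm", "body": {"motion": [0, -0.001, 0, 0, 0.16, 0, 0, 0, 0, 0.16, 0, 0, 0, 0, 0.16, 0, 0, 0, 0, 0.16, 0, 0, 0, 0, 0.16, 0, 0, 0, 0, 0.16, 0, 0, 0, 0, 0.16, 0, 0, 0, 0, 0.1, 0, 0, 0, 0, 0]}}

```text
clock: 6.58
tool_pos: [539.6, 132.2, 118.8]
tool_rot: [1.987, 2.433, 0.001]
force: [1.0, 0.4, 5.6]
opening: 13.5
```

```bash
python3 go.py 538.5 132.6 119 1.66
```

```text
clk 6.58 pos [539.58   132.2087 118.8298] a 1.772 tilt -1.000 F [1.  0.4 5.6] M [ 0.21 -0.02 -0.05] open 13.5 q [ 0.11  0.43 -0.25  0.88  0.   -0.09]
before turn 0.112 [ 0.0006 -0.001  -0.0002]
after turn 0.112 [ 0.0005 -0.001  -0.0002]
```

Call:
{"method": "move_arm", "body": {"motion": [0, 0, 0, 0, 0.06, 0, 0, 0, 0, 0.05, 0, 0, 0, 0, 0]}}

```text
clock: 6.95
tool_pos: [539.6, 132.2, 118.8]
tool_rot: [2.116, 2.322, 0.001]
force: [0.8, 0.5, 5.3]
opening: 13.3
```

```bash
python3 go.py 538.5 132.6 119 1.66
```

```text
clk 6.95 pos [539.6064 132.2073 118.8077] a 1.664 tilt -1.000 F [0.8 0.5 5.3] M [ 0.23 -0.16  0.45] open 13.3 q [ 0.11  0.43 -0.25  0.88  0.    0.02]
before turn 0.004 [ 0.0005 -0.0011 -0.0002]
after turn 0.004 [ 0.0005 -0.0011 -0.0002]
```

Call:
{"method": "move_arm", "body": {"motion": [0, 0, 0, 0, 0.04, 0, 0, 0, 0, 0.04, 0, 0, 0, 0, 0]}}

```text
clock: 7.32
tool_pos: [540.2, 132.2, 118.9]
tool_rot: [2.205, 2.236, 0.002]
force: [3.5, -0.1, 4.8]
opening: 13.8
```

```bash
python3 go.py 538.5 132.6 119 1.66
```

```text
clk 7.33 pos [540.2349 132.1816 118.8907] a 1.585 tilt -1.000 F [ 3.5 -0.1  4.8] M [ 0.06 -0.83  1.23] open 13.8 q [ 0.11  0.43 -0.25  0.88 -0.    0.09]
before turn -0.075 [ 0.0004 -0.0017 -0.0001]
after turn -0.075 [ 0.0006 -0.0017 -0.0001]
```

Call:
{"method": "move_arm", "body": {"motion": [0.5, 0, 0, 0, 0, 0.5, 0, 0, 0, 0, 0.5, 0, 0, -0.03, 0, 0.5, 0, 0, -0.03, 0, 0.7, 0, 0, -0.02, 0, 1, 0, 0, 0, -0.18, 1, 0, 0, 0, -0.18, 1, 0, 0, 0, -0.18, 1, 0, 0, 0, -0.18, 1, 0, 0, 0, -0.18]}}

```text
clock: 8.57
tool_pos: [538.6, 131.9, 197.8]
tool_rot: [-1.009, -2.973, 0.001]
force: [0.9, -0.7, 0.3]
opening: 85.4
```

Call:
{"method": "move_arm", "body": {"motion": [1, 0, 0, 0, -0.18, 1, 0, 0, 0, -0.18, 1, 0, 0, 0, -0.035, 1, 0, 0, 0, 0]}}

```text
clock: 9.07
tool_pos: [539.0, 132.0, 198.1]
tool_rot: [-0.42, -3.113, 0.0]
force: [0.3, 0.4, -0.2]
opening: 85.9
```

```bash
python3 go.py 559 -66.8 119 2.88; python3 - <<'E'
from fit import *
p=manip.snapshot("scene")
for n,c,th in(("L",(539.6,132.2),.097),("R",(559,-66.8),1.31)):
    print(n,px(p,np.r_[c,136]))
u=px(p,[549,33,120]).astype(int);x,y=u[0]-66,u[1]-50
im=np.clip(p["image"][y:y+100,x:x+133,::-1]*1.3,0,255).astype(np.uint8)
im=cv2.resize(im,None,fx=5,fy=5,interpolation=cv2.INTER_CUBIC)
for c,th,col in(((539.6,132.2),.097,(0,0,255)),((559,-66.8),1.31,(0,0,255))):
    for X in box(c,th,42,14,118,148): cv2.circle(im,tuple(np.round((px(p,X)+.5-[x,y])*5).astype(int)),2,col,-1)
for t in np.arange(0,6.28,.1): cv2.circle(im,tuple(np.round((px(p,[549.3+52*np.cos(t),32.7+52*np.sin(t),110])+.5-[x,y])*5).astype(int)),1,(0,255,0),-1)
for r,t,z in((36,.882,110),(36,.882+np.pi,110),(55,.207,113),(55,.207+np.pi,113)): cv2.circle(im,tuple(np.round((px(p,[549.3+r*np.cos(t),32.7+r*np.sin(t),z])+.5-[x,y])*5).astype(int)),3,(255,0,255),1)
cv2.imwrite("pics/s2.png",im)
E
```

```text
clk 9.07 pos [539.0273 131.9529 198.0992] a 2.873 tilt -1.000 F [ 0.3  0.4 -0.2] M [-0.02  0.01  0.01] open 85.9 q [ 0.11  0.37 -0.13  1.07  0.   -1.19]
before turn -0.007 [-0.072  -0.1863  0.0791]
after turn -0.007 [-0.0707 -0.1868  0.0791]
L [298.92784114 202.60604809]
R [355.26873726 244.92445921]
```

View pics/s2.png

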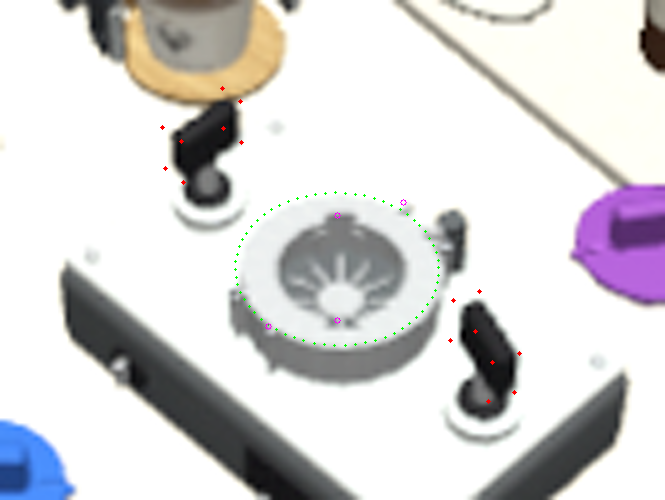

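Call:
{"method": "move_arm", "body": {"motion": [1, -0.0142, -0.0374, 0, 0, 1, -0.0142, -0.0374, 0, 0, 1, -0.0142, -0.0374, 0, 0, 1, -0.0142, -0.0374, 0, 0, 1, -0.0142, -0.0374, 0, 0, 1, 0, 0, 0.03, 0, 1, 0, 0, 0, 0]}}

```text
clock: 10.0
tool_pos: [557.1, -67.1, 166.6]
tool_rot: [-0.42, -3.109, -0.001]
force: [0.2, 1.0, -0.0]
opening: 85.5
```

```bash
python3 go.py 559 -66.8 119 2.88
```

```text
clk 10.00 pos [557.1139 -67.1105 166.6227] a 2.873 tilt -1.000 F [ 0.2  1.  -0. ] M [-0.01 -0.02  0.  ] open 85.5 q [-0.25  0.4  -0.16  1.01  0.   -1.55]
before turn -0.007 [-0.0017  0.0008  0.0476]
after turn -0.007 [-0.0017  0.0008  0.0476]
```

Call:
{"method": "move_arm", "body": {"motion": [1, -0.0015, 0, 0.024, 0, 1, 0, 0, 0.0235, 0, 0.4, 0, 0, 0, 0, 0, 0, 0, 0, 0, 0, 0, 0, 0, 0, 0, 0, 0, 0, 0, 0, 0, 0, 0, 0]}}

```text
clock: 10.88
tool_pos: [560.1, -67.4, 121.8]
tool_rot: [0.416, 3.114, 0.0]
force: [-2.6, 0.1, 7.2]
opening: 13.6
```

```bash
python3 go.py 559 -66.8 119 2.88
```

```text
clk 10.88 pos [560.144  -67.3699 121.755 ] a 2.876 tilt -1.000 F [-2.6  0.1  7.2] M [ 0.24  0.59 -0.01] open 13.6 q [-0.25  0.45 -0.22  0.9   0.   -1.55]
before turn -0.004 [0.0013 0.0002 0.0028]
after turn -0.004 [0.0013 0.0003 0.0028]
```

Call:
{"method": "move_arm", "body": {"motion": [0, 0, 0, 0, 0.16, 0, 0, 0, 0, 0.16, 0, 0, 0, 0, 0.16, 0, 0, 0, 0, 0.16, 0, 0, 0, 0, 0.16, 0, 0, 0, 0, 0.16, 0, 0, 0, 0, 0.16, 0, 0, 0, 0, 0.06, 0, 0, 0, 0, 0.04, 0, 0, 0, 0, 0]}}

```text
clock: 12.12
tool_pos: [559.8, -67.0, 121.8]
tool_rot: [-2.124, -2.314, -0.001]
force: [-5.5, 3.2, 9.1]
opening: 13.2
```

```bash
python3 go.py 559 -66.8 119 1.66
```

```text
clk 12.12 pos [559.7917 -66.9869 121.7583] a 1.656 tilt -1.000 F [-5.5  3.2  9.1] M [0.46 0.96 0.48] open 13.2 q [-0.25  0.45 -0.22  0.9   0.   -0.33]
before turn -0.004 [ 0.0003 -0.0008  0.0028]
after turn -0.004 [ 0.0003 -0.0008  0.0028]
```

Call:
{"method": "move_arm", "body": {"motion": [0, 0, 0, 0, 0.04, 0, 0, 0, 0, 0.04, 0, 0, 0, 0, 0]}}

```text
clock: 12.5
tool_pos: [559.8, -67.0, 121.8]
tool_rot: [-2.212, -2.23, 0.0]
force: [-5.0, 1.9, 9.9]
opening: 13.6
```

```bash
python3 go.py 559 -66.8 119 1.66
```

```text
clk 12.50 pos [559.7766 -66.9644 121.8445] a 1.579 tilt -1.000 F [-5.   1.9  9.9] M [0.31 1.09 2.21] open 13.6 q [-0.25  0.45 -0.22  0.9   0.   -0.26]
before turn -0.081 [ 0.0002 -0.0008  0.0028]
after turn -0.081 [ 0.0002 -0.0008  0.0028]
```

Call:
{"method": "move_arm", "body": {"motion": [0.5, 0, 0, 0, 0, 0.5, 0, 0, 0, 0, 0.5, 0, 0, -0.03, 0, 0.5, 0, 0, -0.03, 0, 0.7, 0, 0, -0.02, 0, 1, 0, 0, 0, -0.17, 1, 0, 0, 0, -0.17, 1, 0, 0, 0, 0]}}

```text
clock: 13.5
tool_pos: [560.1, -67.6, 200.7]
tool_rot: [-1.809, -2.568, 0.0]
force: [-0.2, -0.1, -0.9]
opening: 85.2
```

```bash
python3 go.py 466.2 312.7 100 1.919
```

```text
clk 13.50 pos [560.135  -67.6067 200.7222] a 1.914 tilt -1.000 F [-0.2 -0.1 -0.9] M [0.04 0.03 0.01] open 85.2 q [-0.25  0.38 -0.1   1.09 -0.   -0.59]
before turn -0.005 [0.3897 0.0397 0.1007]
after turn -0.005 [0.3895 0.0415 0.1007]
```

Call:
{"method": "move_arm", "body": {"motion": [1, 0.039, 0.004, 0, 0, 1, 0.039, 0.004, 0, 0, 1, 0.039, 0.004, 0, 0, 1, 0.039, 0.004, 0, 0, 1, 0.039, 0.004, 0, 0, 1, 0.039, 0.004, 0, 0, 1, 0.039, 0.004, 0, 0, 1, 0.039, 0.004, 0, 0, 1, 0.039, 0.004, 0, 0, 1, 0.039, 0.004, 0, 0]}}

```text
clock: 14.75
tool_pos: [465.5, 314.2, 200.8]
tool_rot: [1.813, 2.565, -0.0]
force: [0.6, 0.1, -1.1]
opening: 85.5
```

Call:
{"method": "move_arm", "body": {"motion": [1, 0, 0, 0.04, 0, 1, 0, 0, 0.04, 0, 1, 0, 0, 0.02, 0, 1, 0, 0, 0, 0]}}

```text
clock: 15.25
tool_pos: [464.7, 312.4, 99.4]
tool_rot: [-1.811, -2.565, 0.005]
force: [-0.6, 0.1, 0.2]
opening: 85.4
```

```bash
python3 go.py 466.2 312.7 35 1.919;python3 - <<'E'
from fit import *
np.set_printoptions(precision=1,suppress=True)
p=manip.snapshot("scene")
for n in("lid","lid_grip","knob_left_grip","knob_right_grip"):print(n,[(round(d["score"],2),w(p,d["centre"])) for d in manip.landmark_of(p,n)[:3]])
u=px(p,[466,313,40]).astype(int);x,y=u[0]-66,u[1]-60
im=cv2.resize(np.clip(p["image"][y:y+100,x:x+133,::-1]*1.3,0,255).astype(np.uint8),None,fx=5,fy=5,interpolation=cv2.INTER_CUBIC)
for X in box((466.2,312.7),.348,52,14,31,61): cv2.circle(im,tuple(np.round((px(p,X)+.5-[x,y])*5).astype(int)),2,(0,0,255),-1)
cv2.imwrite("pics/l1.png",im)
E
```

```text
clk 15.25 pos [464.7141 312.4098  99.3866] a 1.912 tilt -1.000 F [-0.6  0.1  0.2] M [0.   0.01 0.03] open 85.4 q [ 0.46  0.46 -0.26  0.85 -0.    0.12]
before turn -0.007 [-0.0002  0.0015  0.0644]
after turn -0.007 [-0.0002  0.0015  0.0644]
lid [(0.91, array([356.2,  88.5,  -3.4])), (0.75, array([ 363.4, -122.6,   -0.6])), (0.73, array([747.8, -10.8,   1.8]))]
lid_grip [(0.9, array([ 368. , -124.9,   49.2])), (0.86, array([358.6,  83.7,  47.2])), (0.65, array([469.1, 315.1,  48.5]))]
knob_left_grip [(0.68, array([539.9, 131.8, 136. ]))]
knob_right_grip [(0.68, array([561.9, -67.4, 131.1])), (0.41, array([468.8, 314.7,  47.5]))]
```

View pics/l1.png

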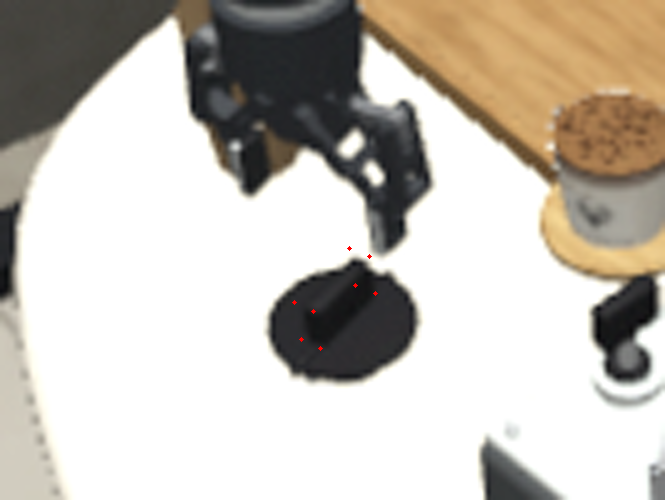

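Call:
{"method": "move_arm", "body": {"motion": [1, 0, 0.0027, 0.03, -0.007, 1, 0, 0, 0.02, 0, 1, 0, 0, 0.014, 0, 1, 0, 0, 0, 0]}}

```text
clock: 16.0
tool_pos: [468.1, 313.8, 36.5]
tool_rot: [-1.798, -2.576, 0.001]
force: [0.5, 0.4, -0.1]
opening: 85.3
```

```bash
python3 go.py 467.2 312.5 35.5 1.919
```

```text
clk 16.00 pos [468.0571 313.7792  36.4923] a 1.923 tilt -1.000 F [ 0.5  0.4 -0.1] M [ 0.06 -0.03 -0.  ] open 85.3 q [ 0.46  0.54 -0.32  0.71 -0.    0.11]
before turn 0.004 [-0.0009 -0.0012  0.001 ]
after turn 0.004 [-0.0009 -0.0012  0.001 ]
```

Call:
{"method": "move_arm", "body": {"motion": [0.5, -0.001, -0.001, 0, 0, 0, 0, 0, 0, 0, 0, 0, 0, 0, 0, 0, 0, 0, 0, 0, 0, 0, 0, 0, 0, 0, 0, 0, 0, 0], "newtons": 60}}

```text
clock: 16.75
tool_pos: [468.1, 312.9, 37.2]
tool_rot: [1.798, 2.576, 0.001]
force: [-0.7, 0.2, 5.7]
opening: 12.9
```

```bash
python3 go.py 467.2 312.5 35.5 1.919
```

```text
clk 16.75 pos [468.1071 312.9047  37.2019] a 1.923 tilt -1.000 F [-0.7  0.2  5.7] M [ 0.03  0.16 -0.01] open 12.9 q [ 0.46  0.54 -0.32  0.71  0.    0.11]
before turn 0.004 [-0.0001 -0.001   0.0017]
after turn 0.004 [-0.0001 -0.001   0.0017]
```

Call:
{"method": "move_arm", "body": {"motion": [0, 0, 0, -0.03, 0, 0, 0, 0, -0.03, 0, 0, 0, 0, -0.04, 0, 0, 0, 0, -0.04, 0, 0, 0, 0, -0.025, 0, 0, 0, 0, 0, -0.13, 0, 0, 0, 0, -0.13, 0, 0, 0, 0, -0.13, 0, 0, 0, 0, -0.14, 0, 0, 0, 0, 0]}}

```text
clock: 18.0
tool_pos: [467.5, 312.5, 201.4]
tool_rot: [-1.062, -2.956, 0.001]
force: [0.8, -0.2, -1.9]
opening: 12.4
```

```bash
python3 go.py 549.7 32.6 201 2.457; python3 - <<'E'
from h import *
p=manip.snapshot("top");save(p,"top3")
p=manip.snapshot("scene")
np.savez("sc3.npz",**{k:p[k] for k in("image","mtx","camera_from_world")})
E
```

```text
clk 18.00 pos [467.5215 312.4786 201.386 ] a 2.452 tilt -1.000 F [ 0.8 -0.2 -1.9] M [-0.    0.01  0.02] open 12.4 q [ 0.46  0.38 -0.1   1.09 -0.   -0.42]
before turn -0.005 [-0.2415 -0.1637  0.0004]
after turn -0.005 [-0.2406 -0.1648  0.0004]
```

Call:
{"method": "move_arm", "body": {"motion": [0, -0.03, -0.0205, 0, 0, 0, -0.03, -0.0205, 0, 0, 0, -0.03, -0.0205, 0, 0, 0, -0.03, -0.0205, 0, 0, 0, -0.03, -0.0205, 0, 0, 0, -0.03, -0.0205, 0, 0, 0, -0.03, -0.0205, 0, 0, 0, -0.03, -0.0205, 0, -0.005, 0, 0, 0, 0, 0, 0, 0, 0, 0, 0]}}

```text
clock: 19.35
tool_pos: [548.6, 33.8, 201.6]
tool_rot: [-1.055, -2.958, -0.0]
force: [0.4, 0.5, -1.8]
opening: 12.9
```

```bash
python3 go.py 549.7 32.6 155 2.457; python3 - <<'E'
from fit import *
p=manip.snapshot("top")
q=manip.snapshot("scene")
o=[]
for p in(p,q):
    u=px(p,[549,33,140]).astype(int);x,y=u[0]-40,u[1]-50
    im=cv2.resize(np.clip(p["image"][y:y+100,x:x+80,::-1]*1.4,0,255).astype(np.uint8),None,fx=5,fy=5,interpolation=cv2.INTER_CUBIC)
    f=lambda X:tuple(np.round((px(p,X)+.5-[x,y])*5).astype(int))
    for X in disc((549.7,32.6),44.5,188,188): cv2.circle(im,f(X),1,(0,255,0),-1)
    for r in(-49,49): cv2.circle(im,f([549.7+r*np.cos(.886),32.6+r*np.sin(.886),191]),3,(0,0,255),1)
    o.append(im)
cv2.imwrite("pics/m1.png",np.hstack(o))
E
```

```text
clk 19.35 pos [548.5935  33.8269 201.6461] a 2.456 tilt -1.000 F [ 0.4  0.5 -1.8] M [-0.01 -0.01  0.03] open 12.9 q [-0.07  0.36 -0.14  1.08  0.   -0.96]
before turn -0.001 [-0.0016 -0.0002  0.0466]
after turn -0.001 [-0.0016 -0.0003  0.0466]
```

View pics/m1.png

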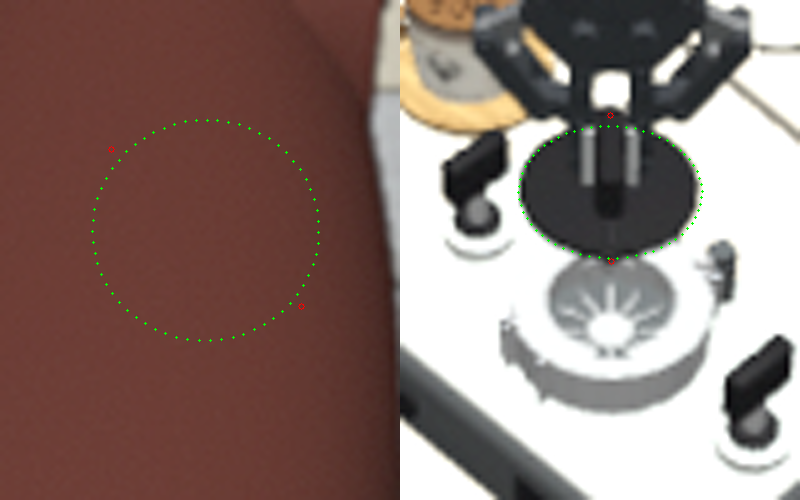

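```bash
python3 - <<'E'
from fit import *
np.set_printoptions(precision=2,suppress=True)
p=manip.snapshot("scene");im=p["image"].astype(float).mean(2)
def run(geo,x0,m,pad=2):
    u=np.array([px(p,X) for X in geo(x0)]);a=u.min(0).astype(int)-pad;b=u.max(0).astype(int)+pad+1
    sl=np.s_[a[1]:b[1],a[0]:b[0]]
    f=lambda v:np.abs(hullmask(p,geo(v))-m)[sl].sum()
    x0=np.array(x0,float)
    r=minimize(f,x0,method="Nelder-Mead",options=dict(initial_simplex=np.vstack([x0,x0+np.eye(len(x0))*4]),maxiter=100));return r.x,r.fun,m[sl].sum()
m=(im<70).astype(float)
def kn(v): return box(v,.101,42,14,118,148)
print("L",run(kn,[539.6,132.2],m),"R",run(kn,[559.8,-67],m))
print("lid",run(lambda v:disc(v,44.5,188.4,195.4),[548.6,33.8],m,1))
E
```

```text
L (array([542.92, 126.49]), np.float64(70.82745098039217), np.float64(138.0)) R (array([557.6 , -72.29]), np.float64(74.3843137254902), np.float64(152.0))
lid (array([550.17,  33.77]), np.float64(211.45882352941177), np.float64(796.0))
```

Call:
{"method": "move_arm", "body": {"motion": [0, -0.0015, 0, 0.02, 0, 0, 0, 0, 0.02, 0, 0, 0, 0, 0.01, 0, 0, 0, 0, 0, 0, 0, 0, 0, 0, 0]}}

```text
clock: 20.12
tool_pos: [550.5, 32.7, 152.5]
tool_rot: [1.052, 2.959, 0.0]
force: [-0.5, -0.3, -1.9]
opening: 12.7
```

```bash
python3 go.py 549.7 32.6 145 2.457
```

```text
clk 20.12 pos [550.4975  32.7435 152.5178] a 2.458 tilt -1.000 F [-0.5 -0.3 -1.9] M [ 0.01 -0.    0.05] open 12.7 q [-0.07  0.4  -0.22  0.96  0.   -0.96]
before turn 0.001 [ 0.0005 -0.0006  0.0075]
after turn 0.001 [ 0.0005 -0.0006  0.0075]
```

Call:
{"method": "move_arm", "body": {"motion": [0, 0.0005, -0.0005, 0.006, 0, 0, 0, 0, 0.006, 0, 0, 0, 0, 0, 0]}}

```text
clock: 20.5
tool_pos: [548.9, 32.5, 139.3]
tool_rot: [-1.053, -2.959, 0.0]
force: [1.2, 0.1, -0.9]
opening: 12.6
```

```bash
python3 go.py 549.7 32.6 125 2.457
```

```text
clk 20.50 pos [548.9234  32.5131 139.2572] a 2.458 tilt -1.000 F [ 1.2  0.1 -0.9] M [-0.03 -0.03 -0.02] open 12.6 q [-0.07  0.41 -0.24  0.93 -0.   -0.96]
before turn 0.001 [-0.0005  0.0006  0.0143]
after turn 0.001 [-0.0005  0.0006  0.0143]
```

Call:
{"method": "move_arm", "body": {"motion": [0, 0, 0, 0.004, 0, 0, 0, 0, 0.004, 0, 0, 0, 0, 0, 0]}}

```text
clock: 20.88
tool_pos: [549.1, 32.5, 131.4]
tool_rot: [-1.053, -2.959, 0.0]
force: [-0.4, -0.6, -1.2]
opening: 12.7
```

```bash
python3 go.py 549.7 32.6 125 2.457
```

```text
clk 20.88 pos [549.0986  32.5309 131.4327] a 2.458 tilt -1.000 F [-0.4 -0.6 -1.2] M [-0.    0.05 -0.02] open 12.7 q [-0.07  0.41 -0.25  0.91 -0.   -0.96]
before turn 0.001 [-0.0004  0.0004  0.0064]
after turn 0.001 [-0.0004  0.0004  0.0064]
```

Call:
{"method": "move_arm", "body": {"motion": [0, 0, 0, 0.003, 0, 0, 0, 0, 0.003, 0, 0, 0, 0, 0, 0]}}

```text
clock: 21.25
tool_pos: [549.2, 32.5, 125.5]
tool_rot: [-1.053, -2.959, 0.0]
force: [-0.6, 0.7, -1.2]
opening: 13.0
```

```bash
python3 go.py 549.7 32.6 123 2.457
```

```text
clk 21.25 pos [549.162   32.5248 125.5375] a 2.458 tilt -1.000 F [-0.6  0.7 -1.2] M [-0.05  0.01  0.01] open 13.0 q [-0.07  0.42 -0.26  0.89  0.   -0.96]
before turn 0.001 [-0.0004  0.0004  0.0025]
after turn 0.001 [-0.0004  0.0004  0.0025]
```

Call:
{"method": "move_arm", "body": {"motion": [0, 0, 0, 0.0015, 0, 0, 0, 0, 0.0015, 0, 0, 0, 0, 0, 0]}}

```text
clock: 21.62
tool_pos: [549.5, 32.5, 123.3]
tool_rot: [1.053, 2.959, 0.0]
force: [-1.1, 0.0, 3.1]
opening: 12.7
```

```bash
python3 go.py 549.7 32.6 123 2.457
```

```text
clk 21.62 pos [549.5464  32.5103 123.3164] a 2.458 tilt -1.000 F [-1.1  0.   3.1] M [ 0.02  0.34 -0.01] open 12.7 q [-0.07  0.42 -0.26  0.89 -0.   -0.96]
before turn 0.001 [-0.0001  0.0002  0.0003]
after turn 0.001 [-0.0001  0.0002  0.0003]
```

Call:
{"method": "move_arm", "body": {"motion": [0, 0, 0, 0.0007, 0, 0, 0, 0, 0, 0]}}

```text
clock: 21.88
tool_pos: [549.5, 32.5, 123.2]
tool_rot: [1.053, 2.959, 0.0]
force: [-4.1, 0.5, 11.9]
opening: 12.8
```

```bash
python3 go.py 549.7 32.6 123 2.457
```

```text
clk 21.88 pos [549.5423  32.5221 123.1858] a 2.458 tilt -1.000 F [-4.1  0.5 11.9] M [ 0.03  0.94 -0.02] open 12.8 q [-0.07  0.42 -0.26  0.89 -0.   -0.96]
before turn 0.001 [-0.0001  0.0002  0.0002]
after turn 0.001 [-0.0001  0.0002  0.0002]
```

Call:
{"method": "move_arm", "body": {"motion": [0, 0, 0, 0, 0.08, 0, 0, 0, 0, 0.08, 0, 0, 0, 0, 0.08, 0, 0, 0, 0, 0]}}

```text
clock: 22.38
tool_pos: [550.3, 32.3, 123.2]
tool_rot: [1.401, 2.809, 0.001]
force: [-0.9, -0.1, 8.1]
opening: 12.8
```

```bash
python3 go.py 549.7 32.6 123 1.782
```

```text
clk 22.38 pos [550.3127  32.2968 123.1736] a 2.217 tilt -1.000 F [-0.9 -0.1  8.1] M [-0.1   0.23 -0.18] open 12.8 q [-0.07  0.42 -0.26  0.89 -0.   -0.72]
before turn 0.435 [ 0.0006 -0.0003  0.0002]
after turn 0.435 [ 0.0004 -0.0005  0.0002]
```

Call:
{"method": "move_arm", "body": {"motion": [0, 0, 0, 0, 0.08, 0, 0, 0, 0, 0.08, 0, 0, 0, 0, 0.08, 0, 0, 0, 0, 0.08, 0, 0, 0, 0, 0.06, 0, 0, 0, 0, 0.05, 0, 0, 0, 0, 0]}}

```text
clock: 23.25
tool_pos: [550.2, 32.3, 123.2]
tool_rot: [1.967, 2.447, 0.001]
force: [-1.3, 0.4, 8.5]
opening: 12.5
```

```bash
python3 go.py 549.7 32.6 123 1.782; python3 - <<'E'
from fit import *
q=manip.snapshot("scene")
o=[]
for p in(q,):
    u=px(p,[549,33,110]).astype(int);x,y=u[0]-70,u[1]-55
    im=cv2.resize(np.clip(p["image"][y:y+110,x:x+145,::-1]*1.,0,255).astype(np.uint8),None,fx=5,fy=5,interpolation=cv2.INTER_CUBIC)
    f=lambda X:tuple(np.round((px(p,X)+.5-[x,y])*5).astype(int))
    for t,c in((.886,(0,255,255)),(.211,(0,0,255))):
      for r in(-49,49): cv2.circle(im,f([549.7+r*np.cos(t),32.6+r*np.sin(t),114]),3,c,1)
    o.append(im)
cv2.imwrite("pics/t1.png",np.hstack(o))
E
```

```text
clk 23.25 pos [550.2281  32.323  123.1897] a 1.787 tilt -1.000 F [-1.3  0.4  8.5] M [-0.09  0.37 -0.2 ] open 12.5 q [-0.07  0.42 -0.26  0.89 -0.   -0.29]
before turn 0.005 [ 0.0004 -0.0005  0.0002]
after turn 0.005 [ 0.0004 -0.0005  0.0002]
```

View pics/t1.png

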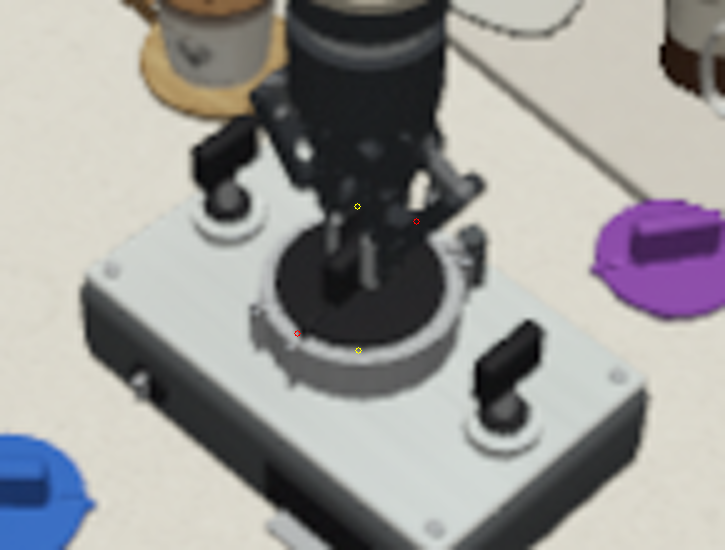

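Call:
{"method": "move_arm", "body": {"motion": [0, 0, 0, -0.0005, 0, 0, 0, 0, 0, 0, 0, 0, 0, 0, 0.005, 0, 0, 0, 0, 0]}}

```text
clock: 23.8
tool_pos: [550.1, 32.3, 123.2]
tool_rot: [1.973, 2.443, 0.001]
force: [-0.2, -0.5, 6.1]
opening: 12.9
```

```bash
python3 go.py 549.7 32.6 123 1.782; python3 - <<'E'
from fit import *
p=manip.snapshot("scene")
np.set_printoptions(precision=1,suppress=True)
for n in("half_mark","lid","lid_grip","seat","catch_nose","tamper"):print(n,[(round(d["score"],2),w(p,d["centre"])) for d in manip.landmark_of(p,n)[:4]])
u=px(p,[530,30,115]).astype(int);x,y=u[0]-30,u[1]-25
im=cv2.resize(np.clip(p["image"][y:y+50,x:x+60,::-1]*1.3,0,255).astype(np.uint8),None,fx=12,fy=12,interpolation=cv2.INTER_CUBIC)
cv2.imwrite("pics/t2.png",im)
E
```

```text
clk 23.80 pos [550.1339  32.3471 123.2187] a 1.783 tilt -1.000 F [-0.2 -0.5  6.1] M [-0.21  0.03  0.09] open 12.9 q [-0.07  0.42 -0.26  0.89 -0.   -0.29]
before turn 0.001 [ 0.0003 -0.0004  0.0002]
after turn 0.001 [ 0.0003 -0.0004  0.0002]
half_mark [(0.94, array([497.4,  17.6, 112.5]))]
lid [(0.85, array([745.9,  -4.7,  -2. ])), (0.81, array([353.3,  89. ,  -4.2])), (0.79, array([ 364.4, -122.4,   -0.6])), (0.64, array([549.5,  28.5,  84.9]))]
lid_grip [(0.84, array([546.8,  34.3, 133.1])), (0.67, array([357.7,  83.3,  48. ])), (0.66, array([ 368.1, -125.9,   49.9])), (0.57, array([744.8,  -8.1,  51.1]))]
seat [(0.93, array([548. ,  31.7,  81.8]))]
catch_nose [(0.86, array([597.9,  20.2, 108.7]))]
tamper [(0.72, array([551.2,  27.9,  -5. ])), (0.36, array([547.9,  28.3,  82.7]))]
```

View pics/t2.png

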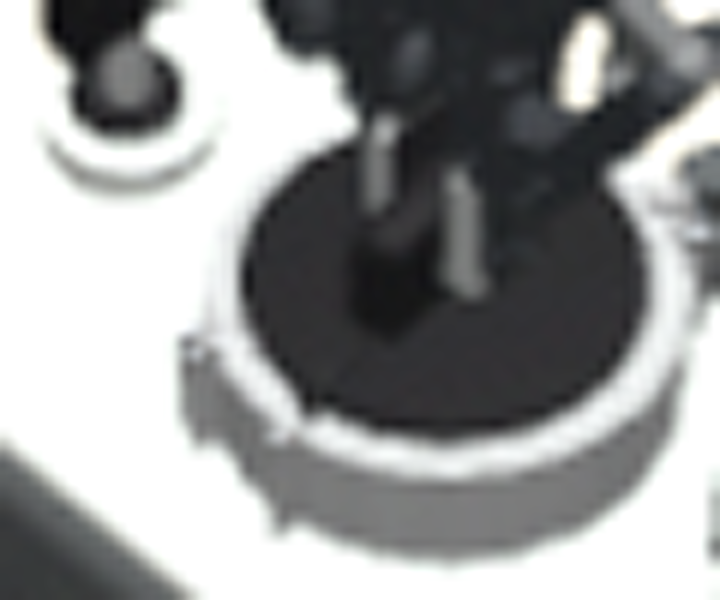

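```bash
python3 -c "
from bench import manip
print(manip.job_done())"; python3 go.py
```

```text
the job is handed in; nothing more can be done
None
the job is handed in; nothing more can be done
```

The grinder is closed up as asked and handed in at about 24 s. The lid is held at the single-rib mark with a 60 N grip.

- **Knobs:** I turned the left knob and then the right one clockwise to its end stop. The resisting moment rose to about 1.2 N m on the left and 2.2 N m on the right, and in the last wide picture both bars point front to back.
- **Lid down:** I took the black lid and lowered it through the slots. It met no resistance until the flange touched at a tool height of 123.2 mm, where the seated lid should be, and it stayed put when I pressed harder.
- **Lid turned:** I twisted it 0.675 rad clockwise, well short of the 1.0 rad where the catch starts. The close-up shows the lid nib in line with the single rib. The left and right collar positions found from the knob contacts agreed with the networks' half-mark to within a few mm.

**Readings that disagreed:**
- The moment about the vertical read −0.2 N m during the twist, the opposite sign to the spring. I put this down to friction from pressing on the flange. After I eased the press by 0.5 mm it read +0.09 N m, the right direction for the return spring.
- Fitting outlines in the "scene" camera was 2–6 mm off for the knobs and too noisy to use. I relied on contact positions there instead.
- In the last picture the network put the tamper at the grinder; I took that as a false report. The tamper itself was not checked again, but the arm never went near it.

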